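# Refit the spring-loaded cleaning roller

## Robot

A 6-joint arm with a two-finger parallel gripper is mounted at the origin on the work surface. World frame = base frame: x ahead of the robot, y to its left, z up, the work surface at z = 0. Lengths are in m, angles in rad, forces in N, time in s.
With the tool pointing down it reaches from about 0.25 to 0.775 m from the base axis. Payload 8.9 kg.
Tool frame: the origin (TCP) lies between the finger pads; the fingertips stand 11 mm ahead of it and the grasp point (between the pads) lies 8 mm behind it; z points along the fingers, y is the line along which they close (so a half turn about z gives the same grasp; the last joint's range is limited). The gripper opens to 85 mm and grips with 20 to 120 N. Pads are 22 mm wide; open, the fingers measure 114 mm over their backs; the gripper's body (76 mm by 85 mm) begins 54 mm behind the grasp point. The pads swing forward as they close: fully open they stand 13 mm farther back than shut.
Start: joints at [-1.407, 0.291, -0.153, 1.127, 0, 1.431], TCP at [0.157, -0.501, 0.242] pointing down, gripper open.
Joint ranges: [-2.52, 2.52], [-0.91, 1.74], [-1.3, 1.37], [-1.96, 2.02], [-1.52, 1.47], [-3.14, 3.14]. Speed limits (rad/s): [2.22, 2.22, 2.79, 3.14, 3.14, 3.14].

## Interface

Orientations are given as [roll, pitch, yaw] about the fixed x, y, z axes, in that order (R = Rz(yaw) Ry(pitch) Rx(roll)).
In Python, from plant import ctrl, vision, hand_in gives the robot as it stands.
- The arm moves only by the tool carry_out, never from a script. Its argument "motion" is a list of rows, each a list of 3 entries, a list of its own where there are three numbers: the finger opening in mm, from 0 to 85.4, then the shift along the tool's x, y, z in mm, then the turn, a rotation vector about the tool's x, y, z in degrees. A call has 1 to 8 rows; each row is the pose to reach, as a shift and turn from the pose commanded when the call began, along the tool's axes at that moment; what a row does not reach only later rows make up. A row lasts 1/8 s, in which the tool goes at most 62.5 mm and 10.7 degrees, less where a joint would pass 70% of its speed; a pose out of reach is approached as far as the arm can. A call with a gripper value outside its range is refused whole. The fingers move at their own pace and stop on an object; "newtons" is the grip in N (left out, the last holds). Time passes only in rows, so rows that repeat a pose let the fingers close. It gives the time, the measured TCP pose, the force, the opening and the grip force at its end, in the units of the state.
- ctrl.state(): the state, without advancing time (a new reading comes with each control period).
- vision.read_camera(name): name is "scene" or "side" or "wrist"; returns (picture, depth): 480x640x3 uint8, red, green, blue; 480x640 float32, m along the optical axis (not along the pixel's ray), 0 where there is no reading.
- vision.camera_info(name): a dict with "fx", "fy", "cx", "cy" (pixels), "D" ([k1, k2, p1, p2, k3] as OpenCV has them; the pictures are not rectified), "R" (3x3) and "t" (3): a world point X has camera coordinates R X + t; the wrist camera has in their place "tool_from_camera" (4x4, takes a point from camera to tool coordinates, whose origin is the TCP and whose axes are the flange's). Camera axes: x right, y down, z forward; pixel columns grow to the right and rows downward; lengths in m; the calibration is good to about 2 mm. A picture is of the moment at which its call begins: read the wrist's pose just before it. camera_info takes no time and is no camera call.
- hand_in(): hands the job in; it is judged then, once.
The state is a dict: "t": time; "qpos": joint angles; "joint_vel": joint speeds; "tau": joint torques, N m; "tool_pos": TCP position; "ee_rot": TCP orientation; "wrist_force": force on the tool from outside, world axes, zero at the start; "ft_torque": the same for the moment, N m; "opening": finger opening in m; "grip_force": force on a finger pad.
Only numpy, scipy, OpenCV 4.12 (cv2) and the standard library are available. Lean on these libraries where they do the work, as an engineer would, in place of code of your own. Each camera call takes 0.05 s, during which the arm holds its last target. There are 200 camera calls.

## Task

Take the blue board-cleaning roller out of its wooden rest and fit it in the grey bench stand: brass spring plunger in the open-topped cup on the tall plate, steel pin fully home in the round closed cup, then let go so that the spring holds it there. Feel for the plunger's stop and never force it, and leave the other things on the bench where they are.

Things in the scene. Friction and masses are not known exactly. Their poses are not given: they have to be found in the camera images.
- roller: Blue rigid roller, 0.24 kg, drum 32 mm diameter, 110 mm long. Origin at the drum's centre on its axis, y along the axis to the brass plunger. At y = -55 mm a fixed steel pin, 12 mm diameter with tapered end, sticks out 20 mm; at y = +55 mm the sprung plunger, 12 mm diameter, domed, sticks out 32 mm. It starts lying in the rest. Grip the drum near its middle.
- plunger (a joint): Travel of the brass plunger into the drum: 0 = fully out, 0.0155 = hard against its inner stop. The spring pushes with about 3 N fully out and 10 N at the stop. Fitted properly it stands at 0.004. Stop and cups are damaged if roller and stand press on each other with more than 25 N.
- pin_tip (a point): Centre of the end face of the fixed steel pin (roller y = -75 mm); axes as the roller's.
- plunger_tip (a point): End of the brass plunger's dome, on the axis (roller y = +87 mm when fully out); moves with the plunger. The brass is polished and greased and slides easily (friction about 0.15).
- rest: Wooden rest, fixed, base 70 x 130 x 8 mm, origin at its underside, y along the roller. Two V blocks, 12 mm wide, at y = -40 and +40 mm carry the drum with its axis 50 mm above the bench; between them its sides are free.
- stand: Fixed grey base of the bench stand, 100 x 240 x 10 mm, origin at its underside, y along the roller's place, z up. On its rail an aluminium yoke with both end cups is clamped anywhere within 12 mm either way along y; where is not measured (find it by touch), and it does not shift under load. Round closed cup at -y, tall plate with open-topped cup at +y.
- stand_axis (a point): Point on the roller's axis in the stand, 75 mm above the bench, where the drum's middle is when fitted if the yoke is clamped mid-way. Round cup, about this point (+- 12 mm in y, as clamped): opens to +y, rim at y = -67 mm, floor at y = -75 mm, bore 16 mm, outside 26 mm (top 88 mm above the bench), on an upright 36 mm wide and 87 mm high.
- plate (a point): Mid-way place of the yoke's plate face, on the axis (y = +83 mm from stand_axis; really +- 12 mm in y, as clamped). Faces -y, 50 mm wide, up to 122 mm above the bench. Pressed against it with the plunger at its stop, the roller's pin clears the round cup's rim by 3.5 mm; from there the spring drives the pin 11.5 mm to the floor of the round cup.
- slot_floor (a point): Mid-way place (as plate) of the floor of the black open-topped cup on the plate, 69 mm above the bench; a plunger lying on it is on the axis. A slot 15 mm wide in x, 10 mm along y in front of the plate, straight sides to 81 mm above the bench, flared guides to 92 mm. Above, the plate is bare: the plunger can be pressed on it and slid down into the slot.
- board: Green circuit board 70 x 100 x 5 mm lying on the robot's side of the stand; leave alone.
- stack: Stack of black circuit boards 100 x 120 x 20 mm; leave alone.
- cutters: Side cutters with teal handles, 160 mm long, 16 mm high; leave alone.
- tweezers: Blue and steel tweezers, 120 mm long, 8 mm high; leave alone.
- capacitor: Grey capacitor can, 20 mm diameter, 28 mm high, standing beyond the rest; leave alone.
- flux: Amber bottle, 44 mm diameter, 100 mm high; leave alone.
- tin: Yellow tin with red lid, 77 x 57 x 33 mm; leave alone.
Things that resemble listed ones, but are neither listed nor needed, are in the scene too. There is more than one size of the roller; the job needs the middle-sized.

How it is judged:
On the way, in this order (a step that is already met when the one before it is completed fails the run):
1. the roller is lifted out of its rest (height (world z) of roller above 0.085 m), for 0.1 s.
2. the plunger is pressed in by at least 8 mm against the stand (value of joint plunger above 0.008 m and contact force between roller and stand above 4 N), for 0.1 s.
At the end, for the whole second after the job is handed in: The roller rests released between the cups, spring holding it (over 3 N): plunger 2 to 6 mm in (4 mm = pin home), both ends within 4 mm of the stand's axis sideways and in height, drum middle within 18 mm of stand_axis along it, axes within 0.05 rad (value of joint plunger between 0.002 and 0.006 m and x of pin_tip in the frame of stand_axis between -0.004 and 0.004 m and z of pin_tip in the frame of stand_axis between -0.004 and 0.004 m and x of plunger_tip in the frame of stand_axis between -0.004 and 0.004 m and z of plunger_tip in the frame of stand_axis between -0.004 and 0.004 m and y of roller in the frame of stand_axis between -0.018 and 0.018 m and angle between the y axis of roller and the y axis of stand, either way round below 0.05 rad and contact force between roller and stand above 3 N and linear speed of roller below 0.01 m/s); the robot touches nothing.
It fails at once if the roller and the stand press on each other with more than 25 N (contact force between roller and stand above 25 N).
It fails at once if another thing on the bench is moved by more than 20 mm (distance of any of board, stack, cutters, tweezers, capacitor, flux, tin from where it was at the start of the episode above 0.02 m).
It also fails if it takes over 69 s, if anything falls off the work surface, if the arm or the gripper's body presses on something with over 40 N, if the wrist force passes 120 N, or if a joint passes its speed limit or range.

## Working session

There is one attempt and no reset: what is moved stays moved. The work goes in short steps, Python scripts to look and compute and a tool call to move; the robot and the scene stay as the last step left them, time stands still between calls to the robot, and variables do not carry over. Pictures are saved under pics/ and viewed, at most 10 in all, crops included, and the job is handed in when it is done.

Besides the shell and the picture viewer there is one more tool, called after "Request:" in YAML: its name, and indented under it one key for each argument. carry_out: Moves the arm, as the interface text tells. Its arguments: {"type":"object","properties":{"motion":{"type":"array"},"newtons":{"type":"number"}},"required":["motion"]}

```bash
ls; mkdir -p pics; python3 - <<'E'
from plant import ctrl,vision
import cv2,numpy as np
s=ctrl.state();print(s)
for n in("scene","side"):
    p,d=vision.read_camera(n);cv2.imwrite(f"pics/{n}1.png",p[:,:,::-1]);np.savez(f"{n}1.npz",p=p,d=d)
    i=vision.camera_info(n);print({k:np.round(v,4).tolist() for k,v in i.items()})
print(vision.camera_info("wrist"))
E
```

```text
pics
{'t': 0.0, 'qpos': array([-1.40728715e+00,  2.91276414e-01, -1.54143656e-01,  1.12668627e+00,
       -6.49693203e-07,  1.43151072e+00]), 'joint_vel': array([ 0.00048013,  0.00060902, -0.0013522 , -0.00102016, -0.00024086,
       -0.00072516]), 'tau': array([ 1.23388960e-03, -5.37140679e+01,  3.31375730e+01,  1.57344091e-02,
       -2.02618812e-04, -9.14978983e-06]), 'tool_pos': array([ 0.15648953, -0.50068629,  0.24172783]), 'ee_rot': array([-3.14029524e+00, -1.81233078e-04,  3.02794664e-01]), 'wrist_force': array([-0.09721362, -0.65076656, -0.15371696]), 'ft_torque': array([ 0.01085626, -0.01549652, -0.0264502 ]), 'grip_force': 0.0, 'opening': 0.08529279986805688}
{'fx': 468.522, 'fy': 468.522, 'cx': 314.4425, 'cy': 243.5759, 'D': [-0.1063, 0.0, 0.0, 0.0, 0.0], 'R': [[0.4521, 0.8918, 0.0149], [0.5167, -0.2482, -0.8194], [-0.7271, 0.3782, -0.573]], 't': [-0.1783, -0.2029, 1.4737]}
{'fx': 611.9752, 'fy': 611.9752, 'cx': 324.3163, 'cy': 236.4498, 'D': [-0.0721, 0.0, 0.0, 0.0, 0.0], 'R': [[-0.9923, -0.1234, 0.0022], [-0.0882, 0.6962, -0.7125], [0.0864, -0.7072, -0.7017]], 't': [0.4904, 0.1147, 1.7159]}
{'fx': 395.28747109443555, 'fy': 395.28747109443555, 'cx': 316.6070555153632, 'cy': 242.19588694727926, 'D': array([-0.04365799,  0.        ,  0.        ,  0.        ,  0.        ]), 'tool_from_camera': array([[-5.92785224e-04, -9.55687615e-01, -2.94382119e-01,
         7.48978054e-02],
       [ 9.99999757e-01, -6.74309924e-04,  1.75433763e-04,
         1.56252561e-04],
       [-3.66164659e-04, -2.94381944e-01,  9.55687782e-01,
        -1.31938279e-01],
       [ 0.00000000e+00,  0.00000000e+00,  0.00000000e+00,
         1.00000000e+00]])}
```

View pics/scene1.png

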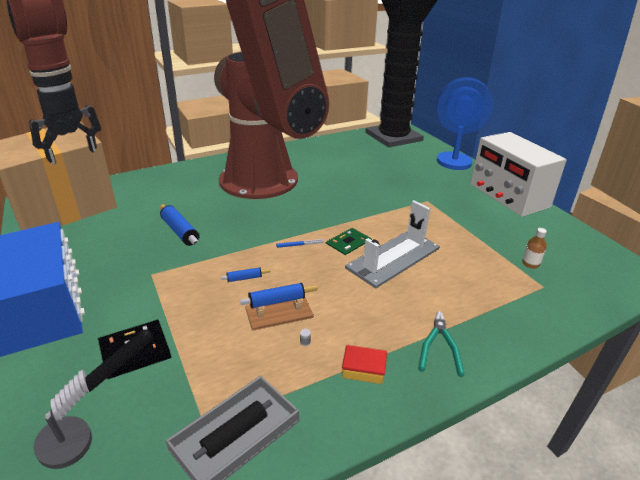

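View pics/side1.png

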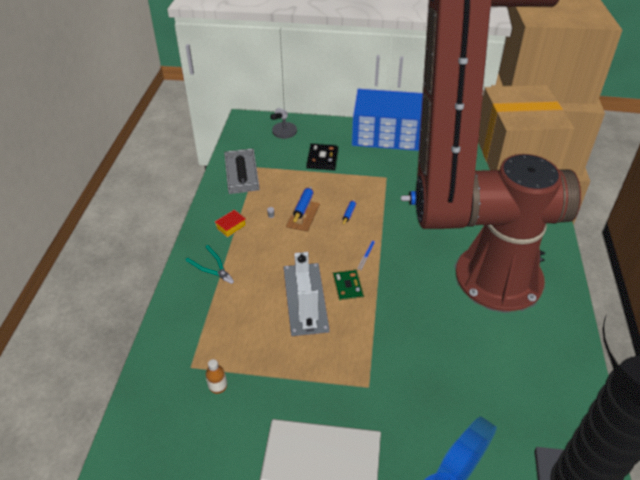

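Blue rollers in the scene picture: large at (180,225) lying on the bench, small at (245,274), and one in the wooden rest at (277,296). The one in the rest is the middle-sized, with its brass end at (312,290). The stand has its round cup at (372,255) and its tall plate at (417,220).

```bash
cat > h.py <<'E'
import numpy as np,cv2
from plant import ctrl,vision
from scipy.spatial.transform import Rotation as Ro
def pose():
    s=ctrl.state();T=np.eye(4);T[:3,:3]=Ro.from_euler('xyz',s['ee_rot']).as_matrix();T[:3,3]=s['tool_pos'];return T
def cam(n,T=None):
    i=vision.camera_info(n);K=np.array([[i['fx'],0,i['cx']],[0,i['fy'],i['cy']],[0,0,1]])
    if n=='wrist':
        M=T@np.array(i['tool_from_camera'])
    else:
        R=np.array(i['R']);M=np.eye(4);M[:3,:3]=R.T;M[:3,3]=-R.T@np.array(i['t'])
    return K,np.array(i['D']),M
def cloud(n,d,T=None):
    K,D,M=cam(n,T);v,u=np.mgrid[:480,:640]
    q=cv2.undistortPoints(np.stack([u,v],-1).reshape(-1,1,2).astype(float),K,D).reshape(480,640,2)
    P=np.dstack([q,np.ones((480,640))])*d[...,None]
    return P@M[:3,:3].T+M[:3,3]
def ray(n,uv,z,T=None):
    "pixel -> world point at height z"
    K,D,M=cam(n,T);q=cv2.undistortPoints(np.array(uv,float).reshape(-1,1,2),K,D).reshape(-1,2)
    r=np.c_[q,np.ones(len(q))]@M[:3,:3].T
    return M[:3,3]+r*((z-M[2,3])/r[:,2])[:,None]
E
python3 - <<'E'
from h import *
for n in("scene","side"):
    f=np.load(n+"1.npz");P=cloud(n,f['d']);p=f['p']
    hsv=cv2.cvtColor(p,cv2.COLOR_RGB2HSV)
    m=cv2.inRange(hsv,(105,150,60),(125,255,255))
    c,l,st,ce=cv2.connectedComponentsWithStats(m)
    for k in range(1,c):
        if 60<st[k,4]<2500:
            X=P[(l==k)&(f['d']>0)];a=X.mean(0);U=np.linalg.svd(X-a)[2][0];pr=(X-a)@U
            print(n,ce[k].round(),st[k,4],a.round(3),U.round(2),np.ptp(pr).round(3),np.percentile(X[:,2],[2,98]).round(3))
    pts={'scene':[(372,255),(417,220),(372,240),(418,204),(376,281),(440,248),(349,262),(414,235),(277,318),(312,290)],'side':[(302,258),(308,322),(290,334),(327,330),(285,265),(322,263)]}[n]
    for u,v in pts: print((u,v),P[v,u].round(3))
p=np.load("scene1.npz")['p'][190:340,210:460,::-1]
cv2.imwrite("pics/crop1.png",cv2.resize(p,(800,480),interpolation=cv2.INTER_CUBIC))
E
```

```text
scene [175. 221.] 538 [ 0.194 -0.301  0.038] [0.98 0.17 0.02] 0.166 [0.019 0.046]
scene [290. 244.] 93 [ 0.376 -0.06   0.007] [-0.27 -0.96 -0.  ] 0.067 [0.002 0.01 ]
scene [244. 274.] 296 [ 0.454 -0.209  0.017] [ 0.2   0.98 -0.01] 0.073 [0.008 0.024]
scene [277. 295.] 778 [ 0.595 -0.187  0.059] [ 0.16  0.99 -0.01] 0.106 [0.044 0.067]
(372, 255) [0.561 0.06  0.056]
(417, 220) [0.511 0.221 0.078]
(372, 240) [0.546 0.067 0.086]
(418, 204) [0.509 0.218 0.123]
(376, 281) [0.6   0.051 0.013]
(440, 248) [0.549 0.279 0.   ]
(349, 262) [ 0.498  0.041 -0.   ]
(414, 235) [0.511 0.219 0.034]
(277, 318) [ 0.606 -0.193  0.007]
(312, 290) [ 0.603 -0.112  0.05 ]
side [387. 112.] 2346 [ 0.353 -0.613  0.12 ] [-0.16  0.91  0.38] 0.789 [0.009 0.141]
side [304. 200.] 201 [ 0.579 -0.182  0.065] [-0.15 -0.99  0.01] 0.116 [0.055 0.072]
side [413. 197.] 69 [ 0.253 -0.213  0.087] [0.03 0.76 0.65] 0.398 [0.017 0.287]
side [349. 209.] 81 [ 0.442 -0.205  0.023] [0.19 0.98 0.01] 0.074 [0.016 0.03 ]
side [461. 457.] 1576 [0.167 0.682 0.26 ] [-0.12 -0.28 -0.95] 0.288 [0.021 0.293]
(302, 258) [0.547 0.068 0.077]
(308, 322) [0.506 0.245 0.03 ]
(290, 334) [0.549 0.272 0.008]
(327, 330) [0.456 0.252 0.014]
(285, 265) [ 0.604  0.029 -0.   ]
(322, 263) [0.5   0.011 0.003]
```

View pics/crop1.png

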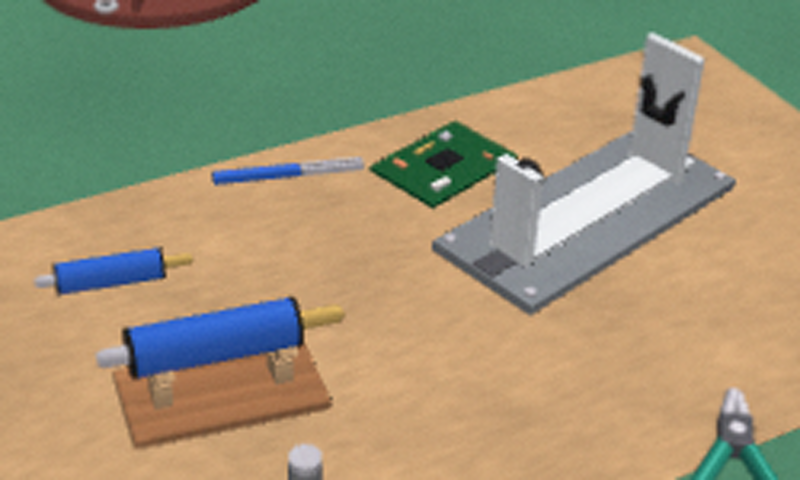

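The crop confirms it: the roller in the rest at scene (277,296) measures 106–116 mm long with its axis about 50 mm high. The small one is 73 mm and the large one about 166 mm. Next I'll look from above with the wrist camera.

Request:
carry_out:
  motion:
    - [85,[529,-442,-20],[0,0,-75]]
    - [85,[529,-442,-20],[0,0,-75]]
    - [85,[529,-442,-20],[0,0,-75]]
    - [85,[529,-442,-20],[0,0,-75]]
    - [85,[529,-442,-20],[0,0,-75]]
    - [85,[529,-442,-20],[0,0,-75]]
    - [85,[529,-442,-20],[0,0,-75]]
    - [85,[529,-442,-20],[0,0,-75]]

```text
t: 1.1
tool_pos: [0.4278, -0.0789, 0.2569]
ee_rot: [3.141, 0.0, 1.614]
wrist_force: [2.0, -1.4, 0.4]
opening: 0.0852
grip_force: 0.0
```

Request:
carry_out:
  motion:
    - [85,[170,110,-20],[0,0,0]]
    - [85,[170,110,-20],[0,0,0]]
    - [85,[170,110,-20],[0,0,0]]
    - [85,[170,110,-20],[0,0,0]]
    - [85,[170,110,-20],[0,0,0]]
    - [85,[170,110,-20],[0,0,0]]

```text
t: 1.85
tool_pos: [0.5293, 0.0924, 0.2766]
ee_rot: [-3.141, 0.0, 1.611]
wrist_force: [-0.5, -0.2, 1.2]
opening: 0.0848
grip_force: 0.0
```

```bash
python3 - <<'E'
from h import *
T=pose();p,d=vision.read_camera("wrist");print(T.round(4))
cv2.imwrite("pics/w1.png",p[:,:,::-1]);np.savez("w1.npz",p=p,d=d,T=T)
P=cloud("wrist",d,T)
m=cv2.inRange(cv2.cvtColor(p,cv2.COLOR_RGB2HSV),(105,150,60),(125,255,255))
c,l,st,ce=cv2.connectedComponentsWithStats(m)
for k in range(1,c):
    if st[k,4]>300:
        X=P[(l==k)&(d>0)];a=X.mean(0);U=np.linalg.svd(X-a,full_matrices=False)[2][0]
        print(ce[k].round(),st[k,4],a.round(4),U.round(3),np.ptp((X-a)@U).round(3),X[:,2].max())
E
```

```text
[[-4.000e-02  9.992e-01 -9.000e-04  5.293e-01]
 [ 9.992e-01  4.000e-02 -4.000e-04  9.240e-02]
 [-3.000e-04 -1.000e-03 -1.000e+00  2.766e-01]
 [ 0.000e+00  0.000e+00  0.000e+00  1.000e+00]]
[361. 424.] 444 [ 0.5858 -0.143   0.063 ] [ 0.051 -0.702 -0.711] 0.393 0.33902454903665014
[240. 429.] 471 [ 0.4496 -0.1841  0.0314] [0.151 0.68  0.717] 0.466 0.3429888779050844
```

View pics/w1.png

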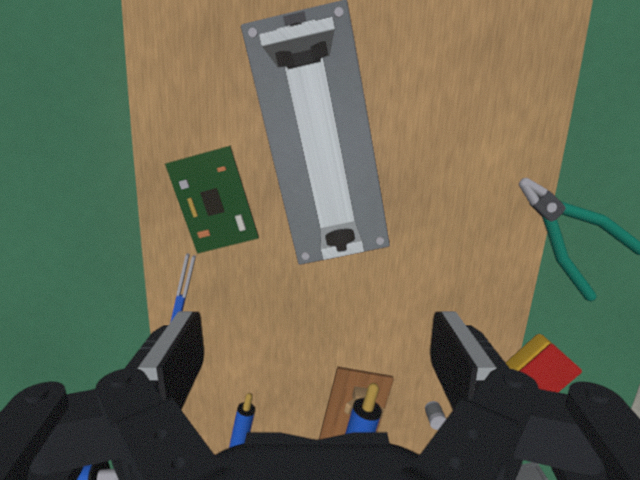

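The wrist picture shows the stand with base corners at about (242,27), (347,2), (300,264) and (389,245). The plate is at the top (300,35), the round cup at (340,240), and the roller's brass end at (370,395).

```bash
python3 - <<'E'
from h import *
f=np.load("w1.npz");p,d,T=f['p'],f['d'],f['T'];P=cloud("wrist",d,T)
C=ray("wrist",[(242,27),(347,2),(389,245),(300,264)],.010,T);print(C.round(4))
print("sizes",[np.linalg.norm(C[i]-C[(i+1)%4]).round(4) for i in range(4)])
# refined: contour of everything standing 5..14mm or grey
hsv=cv2.cvtColor(p,cv2.COLOR_RGB2HSV)
m=((hsv[...,1]<70)&(P[...,2]>.003)&(P[...,2]<.016)&(d>0)).astype(np.uint8);m[300:]=0
c,l,st,ce=cv2.connectedComponentsWithStats(m);k=1+st[1:,4].argmax()
v,u=np.where(l==k);X=ray("wrist",np.c_[u,v],.010,T)
r=cv2.minAreaRect((X[:,:2]*1000).astype(np.float32));print(st[k],r,cv2.boxPoints(r).round(1).tolist())
print("base z med",np.median(P[l==k][:,2]))
c=np.array(r[0])/1000
if 1:
    e=C[:2].mean(0)-C[2:].mean(0);e=e[:2]/np.linalg.norm(e[:2]);print("axis",e,"yaw deg",np.degrees(np.arctan2(-e[0],e[1])),"center",C.mean(0))
    cc=C.mean(0)[:2];n=np.array([e[1],-e[0]])
    Q=P[:300].reshape(-1,3);Q=Q[d[:300].ravel()>0];s=(Q[:,:2]-cc)@e;w=(Q[:,:2]-cc)@n
    for a,b in((.02,.06),(.06,.07),(.07,.08),(.08,.085),(.085,.09),(.09,.1),(.1,.115),(.115,.13)):
        for sg in(-1,1):
            g=(Q[:,2]>a)&(Q[:,2]<b)&(abs(w)<.06)&(abs(s)<.13)&(s*sg>0)
            if g.sum()>8: print(a,b,g.sum(),"s",np.percentile(s[g],[2,50,98]).round(4),"w",np.percentile(w[g],[2,50,98]).round(4))
E
```

```text
[[0.4546 0.2475 0.01  ]
 [0.5493 0.2717 0.01  ]
 [0.6076 0.0442 0.01  ]
 [0.514  0.0191 0.01  ]]
sizes [np.float64(0.0978), np.float64(0.2349), np.float64(0.0969), np.float64(0.236)]
[  241     0   149   265 15484] ((530.4029541015625, 146.47665405273438), (99.79369354248047, 239.16845703125), 14.36550521850586) [[452.3999938964844, 249.89999389648438], [511.70001220703125, 18.299999237060547], [608.4000244140625, 43.0], [549.0999755859375, 274.70001220703125]]
base z med 0.010417238774867027
axis [-0.25007078  0.96822756] yaw deg 14.481700586496062 center [0.53137436 0.14563107 0.01      ]
0.02 0.06 238 s [-0.082  -0.0815 -0.0811] w [-0.0179 -0.0004  0.0165]
0.02 0.06 67 s [0.0762 0.077  0.106 ] w [-0.0249 -0.0001  0.0238]
0.06 0.07 113 s [-0.0819 -0.0763 -0.0733] w [-0.0174 -0.0008  0.0162]
0.06 0.07 260 s [0.0669 0.0713 0.0767] w [-0.0223 -0.0008  0.0214]
0.07 0.08 108 s [-0.0818 -0.0759 -0.0733] w [-0.0182  0.0049  0.0162]
0.07 0.08 160 s [0.0669 0.0752 0.0768] w [-0.0239 -0.0008  0.0231]
0.08 0.085 113 s [-0.0819 -0.079  -0.0735] w [-0.0173 -0.0082  0.0157]
0.08 0.085 143 s [0.0669 0.0736 0.0768] w [-0.0233 -0.001   0.0224]
0.085 0.09 658 s [-0.091  -0.084  -0.0737] w [-0.0177 -0.001   0.016 ]
0.085 0.09 224 s [0.0667 0.0733 0.0769] w [-0.0212 -0.0026  0.0196]
0.09 0.1 394 s [0.0668 0.0757 0.0769] w [-0.023   0.0035  0.0214]
0.1 0.115 304 s [0.0764 0.0768 0.0772] w [-0.0241 -0.0003  0.023 ]
0.115 0.13 1099 s [0.0767 0.0799 0.0842] w [-0.0243 -0.0003  0.0233]
```

Request:
carry_out:
  motion:
    - [85,[-204,48,0],[0,0,11.3]]
    - [85,[-204,48,0],[0,0,11.3]]
    - [85,[-204,48,0],[0,0,11.3]]
    - [85,[-204,48,0],[0,0,11.3]]
    - [85,[-204,48,0],[0,0,11.3]]
    - [85,[-204,48,0],[0,0,11.3]]

```text
t: 2.65
tool_pos: [0.5858, -0.1077, 0.2769]
ee_rot: [-3.141, -0.0, 1.415]
wrist_force: [-0.5, 0.5, -0.3]
opening: 0.085
grip_force: 0.0
```

```bash
python3 - <<'E'
from h import *
T=pose();p,d=vision.read_camera("wrist");print(T.round(4))
cv2.imwrite("pics/w2.png",p[:,:,::-1]);np.savez("w2.npz",p=p,d=d,T=T)
P=cloud("wrist",d,T)
m=cv2.inRange(cv2.cvtColor(p,cv2.COLOR_RGB2HSV),(105,150,60),(125,255,255))
c,l,st,ce=cv2.connectedComponentsWithStats(m)
for k in range(1,c):
    if st[k,4]>300:
        X=P[(l==k)&(d>0)&(P[...,2]<.08)];a=X.mean(0);U=np.linalg.svd(X-a,full_matrices=False)[2][0]
        s=(X-a)@U;print(ce[k].round(),st[k,4],a.round(4),U.round(3),s.min(),s.max(),X[:,2].max())
        top=X[X[:,2]>X[:,2].max()-.002];b=top.mean(0);V=np.linalg.svd(top-b,full_matrices=False)[2][0];print(" top",b.round(4),V.round(3),len(top))
E
```

```text
[[ 1.555e-01  9.878e-01 -3.000e-04  5.858e-01]
 [ 9.878e-01 -1.555e-01  5.000e-04 -1.077e-01]
 [ 4.000e-04 -4.000e-04 -1.000e+00  2.769e-01]
 [ 0.000e+00  0.000e+00  0.000e+00  1.000e+00]]
[105. 182.] 466 [ 0.3729 -0.0585  0.0081] [-0.268 -0.963 -0.002] -0.03411374756548972 0.034253727519588446 0.01010873551272351
 top [ 0.3733 -0.0576  0.0087] [-0.273 -0.962 -0.   ] 230
[328. 286.] 3077 [ 0.5842 -0.184   0.0637] [0.151 0.989 0.003] -0.0542349287331507 0.051293733124128695 0.06843944711430111
 top [ 0.5854 -0.1814  0.0669] [-0.161 -0.987  0.   ] 375
[206. 308.] 989 [ 0.4488 -0.2067  0.0209] [0.136 0.991 0.01 ] -0.03914851412010173 0.03487819227249187 0.02443287476098044
 top [ 0.4472 -0.2054  0.023 ] [-0.196 -0.981 -0.002] 194
[ 22. 388.] 607 [ 0.2094 -0.2713  0.0298] [-0.966 -0.239  0.097] -0.048418517499966895 0.036841759512400825 0.04447080461081854
 top [ 0.1854 -0.2872  0.0432] [-0.624 -0.78  -0.05 ] 5
```

View pics/w2.png

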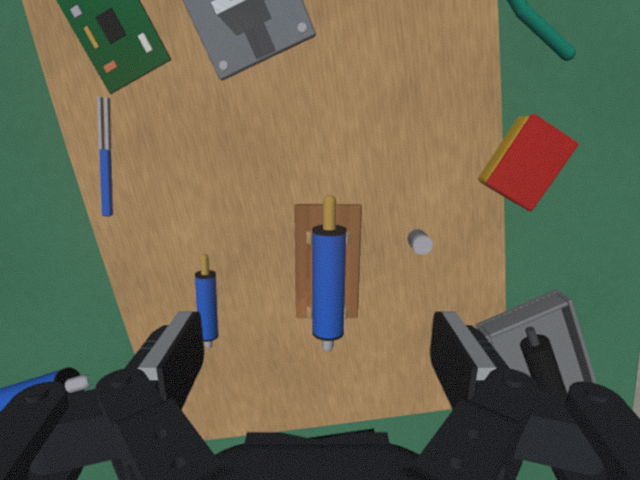

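The picture shows the middle roller in the rest: drum centred at (328,286), brass tip at (330,196), steel pin at (328,350). It lines up with the tool's x axis, so I'm going down to grip it.

Request:
carry_out:
  motion:
    - [65,[-77,11,100],[0,0,0]]
    - [65,[-77,11,100],[0,0,0]]
    - [65,[-77,11,150],[0,0,0]]
    - [65,[-77,11,190],[0,0,0]]
    - [65,[-77,11,215],[0,0,0]]
    - [65,[-77,11,230],[0,0,0]]
    - [65,[-77,11,235],[0,0,0]]
    - [65,[-77,11,235],[0,0,0]]

```text
t: 3.7
tool_pos: [0.5857, -0.186, 0.0425]
ee_rot: [3.141, 0.0, 1.415]
wrist_force: [0.4, -0.3, 0.4]
opening: 0.0649
grip_force: 0.0
```

Request:
carry_out:
  motion:
    - [28,[0,0,0],[0,0,0]]
    - [28,[0,0,0],[0,0,0]]
    - [28,[0,0,0],[0,0,0]]
    - [28,[0,0,0],[0,0,0]]
    - [28,[0,0,0],[0,0,0]]
    - [28,[0,0,0],[0,0,0]]
    - [28,[0,0,0],[0,0,0]]
    - [28,[0,0,0],[0,0,0]]
  newtons: 60

```text
t: 4.7
tool_pos: [0.5849, -0.1862, 0.0428]
ee_rot: [-3.141, 0.0, 1.414]
wrist_force: [-4.0, 1.0, 8.8]
opening: 0.0304
grip_force: 58.7
```

```bash
python3 - <<'E'
from h import *
f=np.load("w2.npz");T=f['T'];print(ray("wrist",[(330,196),(328,350)],.053,T),ray("wrist",[(328,228),(327,339)],.060,T));print(ctrl.state())
E
```

```text
[[ 0.59908019 -0.10046527  0.053     ]
 [ 0.57361184 -0.25890327  0.053     ]] [[ 0.59290884 -0.12810238  0.06      ]
 [ 0.57494989 -0.24177533  0.06      ]]
{'t': 4.7, 'qpos': array([-4.27111334e-01,  6.25961779e-01, -1.77025539e-01,  7.67868137e-01,
       -3.93936160e-04,  1.30013083e+00]), 'joint_vel': array([ 2.43204432e-03, -6.57571778e-04,  6.74326116e-05,  7.39335951e-04,
       -1.54656878e-03,  7.52210801e-04]), 'tau': array([ 2.74306778e-01, -6.56436682e+01,  2.79962826e+01, -1.93068065e+00,
        3.02011818e-01, -1.18896310e-02]), 'tool_pos': array([ 0.58489738, -0.18624419,  0.04284566]), 'ee_rot': array([-3.14143035e+00,  3.63784805e-04,  1.41435053e+00]), 'wrist_force': array([-4.01033094,  1.03264479,  8.83888387]), 'ft_torque': array([0.16378305, 0.94117693, 0.01079198]), 'grip_force': 58.664034605026245, 'opening': 0.030391499884636193}
```

Request:
carry_out:
  motion:
    - [28,[0,0,-15],[0,0,0]]
    - [28,[0,0,-45],[0,0,0]]
    - [28,[0,0,-80],[0,0,0]]
    - [28,[0,0,-110],[0,0,0]]
    - [28,[40,-12,-110],[0,0,-4]]
    - [28,[80,-25,-110],[0,0,-8]]
    - [28,[125,-40,-110],[0,0,-12]]
    - [28,[170,-54,-110],[0,0,-16]]

```text
t: 5.7
tool_pos: [0.5582, -0.0085, 0.1528]
ee_rot: [3.14, 0.0, 1.696]
wrist_force: [0.5, 0.0, -2.1]
opening: 0.0304
grip_force: 59.8
```

```bash
cat > go.py <<'E'
# python3 go.py s w z : move in tool axes (mm) to bring TCP to stand coords (mm)
import sys;from h import *
c=np.array([.5308,.1455]);e=np.array([-.2501,.9682]);n=np.array([e[1],-e[0]])
T=pose();s,w,z=[float(a)/1000 for a in sys.argv[1:4]]
q=np.r_[c+s*e+w*n,z]
print("now s,w,z",((T[:2,3]-c)@e*1e3).round(2),((T[:2,3]-c)@n*1e3).round(2),(T[2,3]*1e3).round(2))
R=np.c_[np.r_[e,0],np.r_[n,0],[0,0,-1]]
print("shift",(T[:3,:3].T@(q-T[:3,3])*1e3).round(1),"turn",np.degrees(Ro.from_matrix(T[:3,:3].T@R).as_rotvec()).round(2))
st=ctrl.state();F=st['wrist_force'];print("F s,w,z",(F[:2]@e).round(2),(F[:2]@n).round(2),F[2].round(2),"grip",st['opening'],"t",st['t'],"tq",st['ft_torque'].round(3))
E
python3 go.py -40 0 150
```

```text
now s,w,z -155.98 -12.0 152.82
shift [116.6  -2.9   2.8] turn [ 0.06  0.01 -7.33]
F s,w,z -0.11 0.46 -2.14 grip 0.03035912256806691 t 5.7 tq [-0.032 -0.015  0.031]
```

Request:
carry_out:
  motion:
    - [28,[40,-1,2],[0,0,-4]]
    - [28,[80,-2,2],[0,0,-7.3]]
    - [28,[105,-3,2],[0,0,-7.3]]
    - [28,[116,-3,2],[0,0,-7.3]]
    - [28,[116,-3,2],[0,0,-7.3]]
    - [28,[116,-3,2],[0,0,-7.3]]
    - [28,[116,-3,2],[0,0,-7.3]]

```text
t: 6.58
tool_pos: [0.5413, 0.104, 0.1498]
ee_rot: [-3.142, 0.0, 1.82]
wrist_force: [-0.4, -0.2, -2.2]
opening: 0.0303
grip_force: 59.8
```

```bash
python3 go.py -21 0 99; python3 - <<'E'
from h import *
T=pose();p,d=vision.read_camera("wrist")
cv2.imwrite("pics/w3.png",p[:,:,::-1]);np.savez("w3.npz",p=p,d=d,T=T)
E
```

```text
now s,w,z -42.79 -0.17 149.83
shift [21.8  0.1 50.8] turn [-0.    0.01 -0.21]
F s,w,z -0.05 -0.48 -2.23 grip 0.03029591903644311 t 6.575 tq [ 0.009  0.05  -0.023]
```

View pics/w3.png

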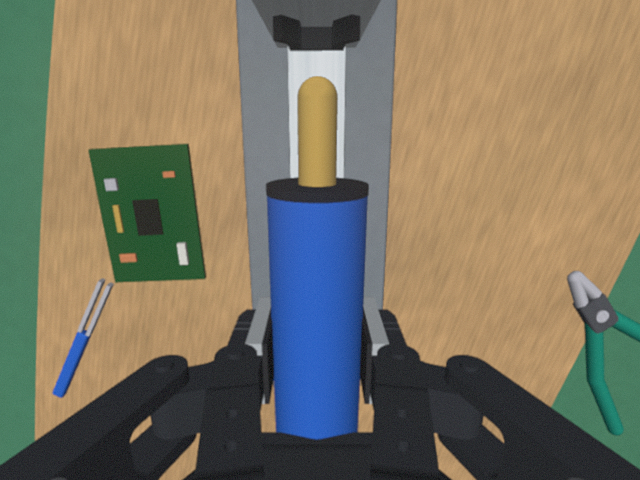

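The picture shows the held roller in line with the slot: plunger centre at column 317, slot guides at columns 275–360. I'll check tip and axis height with depth.

```bash
python3 - <<'E'
from h import *
f=np.load("w3.npz");p,d,T=f['p'],f['d'],f['T'];P=cloud("wrist",d,T)
c=np.array([.5308,.1455]);e=np.array([-.2501,.9682]);n=np.array([e[1],-e[0]])
def sw(X):return np.c_[(X[:,:2]-c)@e,(X[:,:2]-c)@n,X[:,2]]*1e3
hsv=cv2.cvtColor(p,cv2.COLOR_RGB2HSV)
v,u=np.mgrid[:480,:640]
b=(u>285)&(u<350)&(v>70)&(v<185)&(P[...,2]>.13)&(d>0)
X=sw(P[b]);print("plunger s",X[:,0].max(),"w",np.percentile(X[:,1],[1,50,99]),"z top",np.percentile(X[:,2],98))
g=[X[(X[:,0]>a)&(X[:,0]<a+6)] for a in(15,22,29,36)]
print([(q[:,1].mean().round(2),np.percentile(q[:,2],95).round(2)) for q in g if len(q)])
m=cv2.inRange(hsv,(105,150,60),(125,255,255))>0;X=sw(P[m&(P[...,2]>.13)]);
for a in(-60,-40,-20,0):
    q=X[(X[:,0]>a)&(X[:,0]<a+15)];
    if len(q):print(a,q[:,1].min().round(2),q[:,1].max().round(2),np.percentile(q[:,2],97).round(2))
h=(v<60)&(P[...,2]>.07)&(P[...,2]<.095)&(d>0)&(u>240)&(u<400);X=sw(P[h]);print("guides",np.percentile(X,[1,50,99],axis=0).round(1).tolist())
h=(v<60)&(P[...,2]>.095)&(P[...,2]<.13)&(d>0)&(u>240)&(u<400);X=sw(P[h]);print("plate",len(X),np.percentile(X,[1,50,99],axis=0).round(1).tolist() if len(X) else 0)
E
```

```text
plunger s 44.98851226942039 w [-8.45373182 -0.13914193  8.32492997] z top 163.9535069521118
[(np.float64(-0.22), np.float64(163.82)), (np.float64(-0.16), np.float64(163.62)), (np.float64(-0.2), np.float64(163.63)), (np.float64(-0.11), np.float64(163.61))]
-60 -16.35 14.69 173.66
-40 -16.09 14.94 173.66
-20 -15.67 14.79 173.67
0 -15.34 14.7 173.71
guides [[66.5, -23.8, 70.1], [74.3, 0.2, 87.6], [77.1, 23.2, 94.7]]
plate 1551 [[76.2, -24.4, 95.3], [76.7, -0.6, 105.9], [77.2, 23.7, 114.1]]
```

Request:
carry_out:
  motion:
    - [28,[10,0,20],[0,0,-0.2]]
    - [28,[18,0,40],[0,0,-0.2]]
    - [28,[21,0,50],[0,0,-0.2]]
    - [28,[21.5,0,51.5],[0,0,-0.2]]
    - [28,[21.5,0,51.5],[0,0,-0.2]]
    - [28,[21.5,0,51.5],[0,0,-0.2]]

```text
t: 7.38
tool_pos: [0.5364, 0.1256, 0.099]
ee_rot: [3.141, 0.0, 1.824]
wrist_force: [0.6, -0.4, -1.9]
opening: 0.0302
grip_force: 59.8
```

```bash
python3 go.py -11 0 98.2
```

```text
now s,w,z -20.68 0.39 98.96
shift [ 9.7 -0.4  0.8] turn [0.06 0.01 0.05]
F s,w,z -0.54 0.53 -1.88 grip 0.030244295244140063 t 7.375 tq [-0.031 -0.002 -0.   ]
```

Request:
carry_out:
  motion:
    - [28,[5,-0.4,1],[0,0,0]]
    - [28,[8,-0.4,1],[0,0,0]]
    - [28,[10,-0.4,1],[0,0,0]]
    - [28,[12,-0.4,1],[0,0,0]]
    - [28,[14,-0.4,1],[0,0,0]]
    - [28,[16,-0.4,1],[0,0,0]]
    - [28,[16,-0.4,1],[0,0,0]]

```text
t: 8.25
tool_pos: [0.5315, 0.1408, 0.0973]
ee_rot: [-3.142, 0.001, 1.824]
wrist_force: [0.4, -5.2, -2.0]
opening: 0.0302
grip_force: 59.8
```

```bash
python3 go.py 0 0 98.2
```

```text
now s,w,z -4.69 -0.49 97.34
shift [ 4.7  0.5 -0.9] turn [-0.    0.05  0.05]
F s,w,z -5.08 -0.95 -1.96 grip 0.030193323570099614 t 8.25 tq [-1.063 -0.14   0.031]
```

Request:
carry_out:
  motion:
    - [28,[2,0.3,-0.5],[0,0,0]]
    - [28,[4,0.3,-0.5],[0,0,0]]
    - [28,[5,0.3,-0.5],[0,0,0]]
    - [28,[6,0.3,-0.5],[0,0,0]]
    - [28,[6.5,0.3,-0.5],[0,0,0]]
    - [28,[7,0.3,-0.5],[0,0,0]]
    - [28,[7,0.3,-0.5],[0,0,0]]

```text
t: 9.12
tool_pos: [0.53, 0.147, 0.0977]
ee_rot: [-3.141, 0.002, 1.824]
wrist_force: [1.0, -7.9, -3.1]
opening: 0.0303
grip_force: 59.7
```

```bash
python3 go.py 5 0 98.2
```

```text
now s,w,z 1.62 -0.43 97.72
shift [ 3.4  0.4 -0.5] turn [-0.03  0.12  0.02]
F s,w,z -7.89 -1.02 -3.15 grip 0.030320306454694912 t 9.125 tq [-1.675 -0.248  0.133]
```

Request:
carry_out:
  motion:
    - [28,[0.5,0.2,0],[0,0,0]]
    - [28,[1,0.2,0],[0,0,0]]
    - [28,[1.5,0.2,0],[0,0,0]]
    - [28,[1.5,0.2,0],[0,0,0]]

```text
t: 9.62
tool_pos: [0.5297, 0.1483, 0.0977]
ee_rot: [-3.141, 0.002, 1.824]
wrist_force: [1.3, -9.9, -2.5]
opening: 0.0304
grip_force: 59.7
```

```bash
python3 go.py 5 0 98.2
```

```text
now s,w,z 3.04 -0.38 97.68
shift [ 2.   0.4 -0.5] turn [-0.05  0.14  0.02]
F s,w,z -9.94 -1.19 -2.45 grip 0.03044594825470615 t 9.625 tq [-1.818 -0.148  0.109]
```

Request:
carry_out:
  motion:
    - [28,[0.4,0,0],[0,0,0]]
    - [28,[0.8,0,0],[0,0,0]]
    - [28,[0.8,0,0],[0,0,0]]

```text
t: 10.0
tool_pos: [0.5295, 0.149, 0.0977]
ee_rot: [-3.141, 0.003, 1.824]
wrist_force: [0.5, -10.0, -2.6]
opening: 0.0302
grip_force: 59.7
```

```bash
python3 go.py 5 0 98.2
```

```text
now s,w,z 3.72 -0.38 97.67
shift [ 1.3  0.4 -0.5] turn [-0.05  0.15  0.02]
F s,w,z -9.84 -2.05 -2.61 grip 0.030211915601791605 t 10.0 tq [-1.89  -0.116  0.149]
```

Request:
carry_out:
  motion:
    - [28,[0.3,0.2,0],[0,0,0]]
    - [28,[0.6,0.2,0],[0,0,0]]
    - [28,[0.6,0.2,0],[0,0,0]]

```text
t: 10.38
tool_pos: [0.5294, 0.1496, 0.0976]
ee_rot: [-3.141, 0.003, 1.824]
wrist_force: [0.2, -10.9, -1.9]
opening: 0.0302
grip_force: 59.7
```

```bash
python3 go.py 5 0 98.2
```

```text
now s,w,z 4.27 -0.31 97.64
shift [ 0.7  0.3 -0.6] turn [-0.06  0.15  0.02]
F s,w,z -10.62 -2.49 -1.88 grip 0.03017313101902218 t 10.375 tq [-2.006 -0.096  0.159]
```

Request:
carry_out:
  motion:
    - [28,[0.3,0,0],[0,0,0]]
    - [28,[0.5,0,0],[0,0,0]]
    - [28,[0.5,0,0],[0,0,0]]

```text
t: 10.75
tool_pos: [0.5293, 0.15, 0.0976]
ee_rot: [-3.14, 0.003, 1.824]
wrist_force: [1.1, -9.8, -2.9]
opening: 0.0304
grip_force: 59.7
```

```bash
python3 go.py 5 0 98.2
```

```text
now s,w,z 4.73 -0.33 97.64
shift [ 0.3  0.3 -0.6] turn [-0.07  0.16  0.02]
F s,w,z -9.79 -1.43 -2.91 grip 0.0303616618572868 t 10.75 tq [-2.028 -0.093  0.127]
```

Request:
carry_out:
  motion:
    - [28,[0.3,0,0],[0,0,0]]
    - [28,[0.6,0,0],[0,0,0]]
    - [28,[0.6,0,0],[0,0,0]]

```text
t: 11.12
tool_pos: [0.5292, 0.1504, 0.0977]
ee_rot: [-3.14, 0.003, 1.824]
wrist_force: [0.6, -11.6, -2.6]
opening: 0.0303
grip_force: 59.7
```

```bash
python3 go.py 5 0 98.2
```

```text
now s,w,z 5.1 -0.3 97.66
shift [-0.1  0.3 -0.5] turn [-0.06  0.18  0.01]
F s,w,z -11.35 -2.27 -2.65 grip 0.0303066555049062 t 11.125 tq [-2.295 -0.161  0.198]
```

Request:
carry_out:
  motion:
    - [28,[-0.6,0,0],[0,0,0]]
    - [28,[-0.6,0,3],[0,0,0]]
    - [28,[-0.6,0,6],[0,0,0]]
    - [28,[-0.6,0,9],[0,0,0]]
    - [28,[-0.6,0,12],[0,0,0]]
    - [28,[-0.6,0,14],[0,0,0]]
    - [28,[-0.6,0,16],[0,0,0]]
    - [28,[-0.6,0,16],[0,0,0]]

```text
t: 12.12
tool_pos: [0.5304, 0.1502, 0.0821]
ee_rot: [3.14, 0.003, 1.824]
wrist_force: [3.2, -8.9, 0.3]
opening: 0.0305
grip_force: 60.0
```

```bash
python3 go.py 4.5 -0.3 67.7
```

```text
now s,w,z 4.67 0.82 82.12
shift [-0.1 -1.1 14.4] turn [ 0.06  0.15 -0.  ]
F s,w,z -9.44 0.84 0.32 grip 0.03051534661291758 t 12.125 tq [-1.782 -0.552 -0.027]
```

Request:
carry_out:
  motion:
    - [28,[0,-0.6,0],[0,0,0]]
    - [28,[0,-1.1,1.5],[0,0,0]]
    - [28,[0,-1.1,3.5],[0,0,0]]
    - [28,[0,-1.1,5.5],[0,0,0]]
    - [28,[0,-1.1,7],[0,0,0]]
    - [28,[0,-1.1,7],[0,0,0]]

```text
t: 12.88
tool_pos: [0.5294, 0.15, 0.0752]
ee_rot: [3.14, 0.003, 1.824]
wrist_force: [3.7, -8.2, 0.9]
opening: 0.0305
grip_force: 59.9
```

```bash
python3 go.py 4.5 -0.3 67.7
```

```text
now s,w,z 4.67 -0.19 75.19
shift [-0.1 -0.1  7.5] turn [0.07 0.15 0.  ]
F s,w,z -8.81 1.52 0.88 grip 0.030514897706421736 t 12.875 tq [-1.768 -0.52   0.018]
```

Request:
carry_out:
  motion:
    - [28,[0,0,1.5],[0,0,0]]
    - [28,[0,0,3],[0,0,0]]
    - [28,[0,0,4.5],[0,0,0]]
    - [28,[0,0,5.5],[0,0,0]]
    - [28,[0,0,6.3],[0,0,0]]
    - [28,[0,0,6.8],[0,0,0]]
    - [28,[0,0,6.8],[0,0,0]]

```text
t: 13.75
tool_pos: [0.5294, 0.1499, 0.0684]
ee_rot: [3.14, 0.003, 1.824]
wrist_force: [2.3, -9.0, 0.2]
opening: 0.0301
grip_force: 59.9
```

```bash
python3 go.py 4.5 -0.3 67.4
```

```text
now s,w,z 4.65 -0.2 68.43
shift [-0.1 -0.1  1. ] turn [ 0.07  0.15 -0.  ]
F s,w,z -9.31 -0.04 0.16 grip 0.0300921665398248 t 13.75 tq [-1.729 -0.41   0.009]
```

Request:
carry_out:
  motion:
    - [28,[0,0,0.4],[0,0,0]]
    - [28,[0,0,0.8],[0,0,0]]
    - [28,[0,0,0.8],[0,0,0]]

```text
t: 14.12
tool_pos: [0.5294, 0.15, 0.0676]
ee_rot: [3.14, 0.003, 1.824]
wrist_force: [2.7, -9.8, -1.0]
opening: 0.0303
grip_force: 59.9
```

```bash
python3 go.py 4.5 -0.3 67.4
```

```text
now s,w,z 4.65 -0.22 67.62
shift [-0.2 -0.1  0.2] turn [ 0.07  0.15 -0.  ]
F s,w,z -10.17 0.18 -0.99 grip 0.03032511758176012 t 14.125 tq [-1.753 -0.486 -0.042]
```

Request:
carry_out:
  motion:
    - [28,[-1.5,0,0],[0,0,0]]
    - [28,[-3,0,0],[0,0,0]]
    - [28,[-4.5,0,0],[0,0,0]]
    - [28,[-6,0,0],[0,0,0]]
    - [28,[-6,0,0],[0,0,0]]

```text
t: 14.75
tool_pos: [0.5308, 0.1445, 0.0676]
ee_rot: [3.14, 0.002, 1.824]
wrist_force: [1.5, -7.4, -1.4]
opening: 0.0305
grip_force: 59.9
```

```bash
python3 go.py -5 -0.3 67.4
```

```text
now s,w,z -0.96 -0.25 67.58
shift [-4.  -0.   0.2] turn [0.07 0.1  0.01]
F s,w,z -7.55 -0.45 -1.41 grip 0.030546084308737734 t 14.75 tq [-1.303 -0.507 -0.067]
```

Request:
carry_out:
  motion:
    - [28,[-1.5,0,0],[0,0,0]]
    - [28,[-3,0,0],[0,0,0]]
    - [28,[-4.2,0,0],[0,0,0]]
    - [28,[-4.8,0,0],[0,0,0]]
    - [28,[-4.8,0,0],[0,0,0]]

```text
t: 15.38
tool_pos: [0.5318, 0.1403, 0.0675]
ee_rot: [3.141, 0.001, 1.824]
wrist_force: [1.0, -4.9, -0.2]
opening: 0.0304
grip_force: 59.9
```

```bash
python3 go.py -6.5 -0.3 67.4
```

```text
now s,w,z -5.33 -0.31 67.5
shift [-1.2  0.   0.1] turn [0.06 0.06 0.03]
F s,w,z -5.04 -0.27 -0.19 grip 0.0303883139785652 t 15.375 tq [-1.007 -0.307 -0.049]
```

Request:
carry_out:
  motion:
    - [28,[-0.4,0,0],[0,0,0]]
    - [28,[-0.8,0,0],[0,0,0]]
    - [28,[-1.2,0,0],[0,0,0]]
    - [28,[-1.2,0,0],[0,0,0]]

```text
t: 15.88
tool_pos: [0.5319, 0.1393, 0.0674]
ee_rot: [3.141, 0.0, 1.824]
wrist_force: [2.3, -4.7, -1.6]
opening: 0.0303
grip_force: 59.9
```

```bash
python3 go.py -6.5 -0.3 67.4
```

```text
now s,w,z -6.23 -0.51 67.38
shift [-0.3  0.2 -0. ] turn [0.04 0.03 0.05]
F s,w,z -5.16 1.08 -1.61 grip 0.03031213196772934 t 15.875 tq [-0.851 -0.407 -0.05 ]
```

Request:
carry_out:
  motion:
    - [28,[-0.3,0.2,0],[0,0,0]]
    - [28,[-0.6,0.2,0],[0,0,0]]
    - [28,[-0.9,0.2,0],[0,0,0]]
    - [28,[-0.9,0.2,0],[0,0,0]]

```text
t: 16.38
tool_pos: [0.532, 0.1387, 0.0673]
ee_rot: [3.141, 0.0, 1.825]
wrist_force: [2.2, -4.5, -1.4]
opening: 0.0302
grip_force: 59.9
```

```bash
python3 go.py -6.5 -0.3 67.4
```

```text
now s,w,z -6.91 -0.52 67.29
shift [ 0.4  0.2 -0.1] turn [0.02 0.   0.06]
F s,w,z -4.92 0.96 -1.43 grip 0.030186738264519678 t 16.375 tq [-0.79  -0.483 -0.09 ]
```

Request:
carry_out:
  motion:
    - [28,[-0.4,0,0],[0,0,0]]
    - [28,[-0.8,0,0],[0,0,0]]
    - [28,[-0.8,0,0],[0,0,0]]

```text
t: 16.75
tool_pos: [0.532, 0.1384, 0.0673]
ee_rot: [3.141, -0.001, 1.825]
wrist_force: [2.3, -0.2, 0.1]
opening: 0.0302
grip_force: 59.9
```

```bash
python3 go.py -6.5 -0.3 67.4
```

```text
now s,w,z -7.19 -0.61 67.26
shift [ 0.7  0.3 -0.1] turn [ 0.01 -0.05  0.09]
F s,w,z -0.77 2.15 0.12 grip 0.030242465583964578 t 16.75 tq [ 0.135 -0.324 -0.112]
```

Request:
carry_out:
  motion:
    - [40,[0,0,0],[0,0,0]]
    - [50,[0,0,0],[0,0,0]]
    - [60,[0,0,0],[0,0,0]]
    - [60,[0,0,0],[0,0,0]]
    - [60,[0,0,0],[0,0,0]]
    - [60,[0,0,0],[0,0,0]]

```text
t: 17.5
tool_pos: [0.532, 0.1379, 0.0672]
ee_rot: [3.142, 0.0, 1.825]
wrist_force: [-0.1, 0.3, -0.5]
opening: 0.0597
grip_force: 0.0
```

Request:
carry_out:
  motion:
    - [60,[0,0,-10],[0,0,0]]
    - [60,[0,0,-40],[0,0,0]]
    - [60,[0,0,-80],[0,0,0]]
    - [60,[0,0,-120],[0,0,0]]
    - [60,[-20,0,-160],[0,0,0]]
    - [60,[-20,0,-180],[0,0,0]]
    - [60,[-20,0,-180],[0,0,0]]

```text
t: 18.38
tool_pos: [0.538, 0.1185, 0.2492]
ee_rot: [3.138, 0.001, 1.824]
wrist_force: [-0.3, -0.7, -0.1]
opening: 0.0601
grip_force: 0.0
```

```bash
python3 - <<'E'
from h import *
T=pose();p,d=vision.read_camera("wrist")
cv2.imwrite("pics/w4.png",p[:,:,::-1]);P=cloud("wrist",d,T)
c=np.array([.5308,.1455]);e=np.array([-.2501,.9682]);n=np.array([e[1],-e[0]])
X=np.dstack([(P[...,:2]-c)@e,(P[...,:2]-c)@n,P[...,2]])*1e3
m=(cv2.inRange(cv2.cvtColor(p,cv2.COLOR_RGB2HSV),(105,150,60),(125,255,255))>0)&(X[...,2]>60)&(X[...,2]<100)&(abs(X[...,1])<20)
Q=X[m]
for a in(-60,-40,-20,0,20,40):
    q=Q[(Q[:,0]>a)&(Q[:,0]<a+15)]
    if len(q):print(a,q[:,1].min().round(2),q[:,1].max().round(2),np.percentile(q[:,2],97).round(2))
print("drum s",Q[:,0].min(),Q[:,0].max());print(ctrl.state()['wrist_force'])
E
```

```text
-60 -15.93 13.69 91.11
-40 -15.71 13.61 91.39
-20 -15.42 13.26 91.59
0 -15.9 13.76 91.57
20 -15.52 13.57 92.06
40 -15.18 13.28 92.16
drum s -59.08035169273213 45.403858137817615
[ 0.06409151  0.20249642 -0.7017215 ]
```

View pics/w4.png

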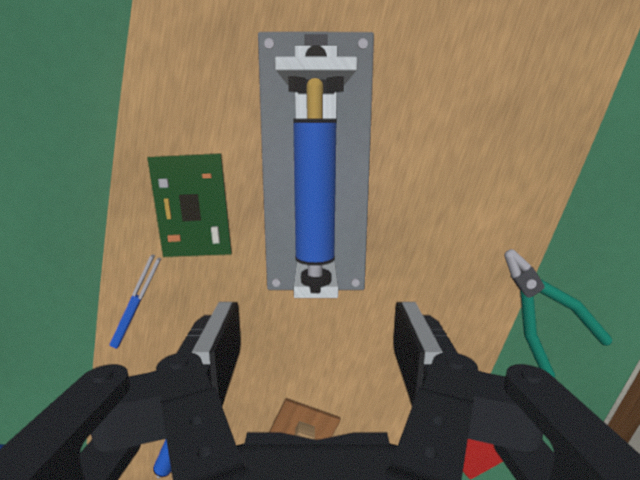

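The picture shows the roller seated: plunger in the slot at (315,90), pin in the round cup at (315,270), gripper clear. The drum's middle is about 6.8 mm off mid-way, as the yoke is clamped, and the axis is 75–76 mm high. Handing in.

```bash
python3 -c "
from plant import hand_in
print(hand_in())"
```

```text
the job is handed in; nothing more can be done
None
```

The middle-sized blue roller is fitted in the bench stand, pin felt home on the round cup's floor and plunger in the open-topped cup, then released and handed in at about 18 s; the hand-in returned no verdict.

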